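# Centre the gear knob on its display plinth

### The job

The display gear knob with the black ball stands off-centre on the round white plinth: centre it on the red spot, so that red shows all round its steel flange, with at least two light fingertip taps, drawing the finger away from it between taps. It is top-heavy, so go gently: do not topple it, knock it off, pinch it or lift it, and leave everything else on the counter where it is. Finish with the knob standing upright and untouched.

Things in the scene. Friction and masses are not known exactly. Their poses are not given: they have to be found in the camera images.
- plinth: Round white display plinth, fixed to the counter: 120 mm across, 40 mm high, flat top. Origin at the centre of its underside, on the table; its yaw has no meaning to the eye.
- spot (a point): Centre of the plinth's flat top (40 mm above the table), which is also the centre of the red spot, 62 mm across, painted flush on it.
- knob: Gear knob with a black ball, loose and upright on the plinth, 24 to 35 mm off-centre in any direction. Origin at the centre of its underside; z up its stem. 60 mm tall, about 180 g, top-heavy: pushed at the ball it tips, and falls if leant about 20 degrees. Pushed slowly (50 mm/s or less, about 1 N) on the flange's side it slides upright and stops when the push stops.
- flange (a point): On the knob's axis, 10 mm above its underside, level with the middle of its bright steel flange: 48 mm across, the knob's widest part, upright-sided from 6 to 15 mm above the underside. Below it is a flat foot 28 mm across; above it a 16 mm stem, then the black ball, 36 mm across, centred 42 mm above the underside.
- bulb_carton: Bystander: yellow bulb carton with a white band, 45 x 45 mm, 60 mm tall, loose on the table near the plinth; origin under its centre.
- plug_carton: Bystander: slim white carton with a blue band, 30 x 30 mm, 75 mm tall, loose on the table near the plinth; origin under its centre.
- spare_knob: Bystander: a second gear knob like the one on the plinth but with a blue ball, 60 mm tall, standing on the table near the plinth; origin under its foot.
- spray_red: Bystander: red spray can, 52 mm across, 160 mm tall, beyond the plinth; origin under its centre.
- spray_green: Bystander: green spray can, 52 mm across, 160 mm tall, beyond the plinth; origin under its centre.
- additive: Bystander: blue bottle with yellow cap, 64 mm across, 170 mm tall, to one side of the plinth; origin under its centre.
- grease_jar: Bystander: orange jar with black lid, 70 mm across, 80 mm tall, to one side of the plinth; origin under its centre.
Mind the look-alikes: they are no part of the job. Leave any pink or purple look-alike of the knob alone. Of the things that look like the plinth, take the one that is farthest to the robot's right at the start.

How it is judged (in metres and radians):
On the way, in this order (a step that is already met when the one before it is completed fails the run):
1. a finger touches the knob: the first tap (contact force between the fingers and knob above 0.05 N).
2. the finger is away from the knob again for a moment (contact force between the fingers and knob below 0.01 N), for 0.4 s.
3. a finger touches the knob again: the second tap (contact force between the fingers and knob above 0.05 N).
At the end, for the whole second after the job is handed in: The knob stands at rest and upright (within 3 degrees) on the plinth, untouched, its axis within 7.5 mm of the centre of the red spot (horizontal distance between knob and spot below 0.0075 m and angle between knob's own z axis and vertical below 0.06 rad and z of knob in the frame of spot between -0.004 and 0.004 m and linear speed of knob below 0.01 m/s and angular speed of knob below 0.2 rad/s).
It fails at once if the knob topples (leans more than 26 degrees) (angle between knob's own z axis and vertical above 0.45 rad).
It fails at once if the knob is lifted more than 12 mm off the plinth (z of knob in the frame of spot above 0.012 m).
It fails at once if the knob is knocked off the plinth (z of knob in the frame of spot below -0.012 m).
It fails at once if the knob is struck or pinched with more than 10 N (contact force between the fingers and knob above 10 N).
It fails at once if any other thing on the counter is moved more than 15 mm or leans over (distance of any of bulb_carton, plug_carton, spare_knob, spray_red, spray_green, additive, grease_jar from where it was at the start of the episode above 0.015 m or angle between any of bulb_carton, plug_carton, spare_knob, spray_red, spray_green, additive, grease_jar's own z axis and vertical above 0.4 rad).
It also fails if it takes over 48 s, if anything falls off the work surface, if the arm or the gripper's body presses on something with over 40 N, if the wrist force passes 120 N, or if a joint passes its speed limit or range.

### The arm

A 7-joint arm with a two-finger parallel gripper is mounted at the origin on the work surface. World frame = base frame: x ahead of the robot, y to its left, z up, the work surface at z = 0. Lengths are in m, angles in degrees, forces in N, time in s.
With the tool pointing down it reaches from about 0.425 to 0.95 m from the base axis. Payload 16.7 kg.
Tool frame: the origin (TCP) lies at the very end of the fingers, on their centre line; the grasp point (between the pads) lies 19 mm behind it (robot.pinch_z is the distance from the TCP to the grasp point, in m); z points along the fingers, y is the direction in which the jaws open and shut (so a half turn about z gives the same grasp; the last joint's range is limited). The gripper opens to 94 mm and grips with 3 to 60 N. Pads are 16 mm wide; open, the fingers measure 119 mm over their backs; the gripper's body (75 mm by 177 mm) begins 78 mm behind the grasp point.
Start: joints at [56.236, 24.414, 4.234, 92.017, -1.954, 63.644, -3.845], TCP at [0.287, -0.611, 0.18] pointing down, gripper open.
Joint ranges: [-163.25, 163.25], [-28.42, 122.38], [-70.27, 78.77], [12.13, 141.07], [-58.53, 238.53], [9.26, 117.41], [-156.51, 156.51]. Speed limits (degrees/s): [108.29, 108.29, 136.94, 136.94, 172.46, 172.46, 172.46].

### API

Orientations are given as [roll, pitch, yaw] about the fixed x, y, z axes, in that order (R = Rz(yaw) Ry(pitch) Rx(roll)).
In Python, from rig import robot, eyes gives the robot as it stands.
- The arm moves only by the tool move_arm, never from a script. Its argument "targets" is a list of rows, each a list of 3 entries, a list of its own where there are three numbers: the closure, from 0 (fully open) to 1 (shut), then the shift along the tool's x, y, z in cm, then the turn about the tool's z in degrees. A call has 1 to 5 rows; each row shifts and turns the commanded pose from where the row before left it, along the tool's axes as they then stand; what a row does not reach is not made up. A row lasts 1/12 s, in which the tool goes at most 41.7 mm and 7.16 degrees, less where a joint would pass 70% of its speed; a pose out of reach is approached as far as the arm can. A call is refused whole if a number of a shift passes 4.17 or a number of a turn 7.16, either way. A call with a gripper value outside its range is refused whole. The fingers move at their own pace and stop on an object; "newtons" is the grip in N (left out, the last holds). Time passes only in rows, so rows that do not move let the fingers close. It gives the time, the measured TCP pose, the force and the opening at its end, in the units of the state.
- robot.sense(): the state, without advancing time (a new reading comes with each control period).
- eyes.get_image(name): name is "side" or "top"; returns the picture (480x640x3 uint8, red, green, blue); there is no depth.
- eyes.camera_info(name): a dict with "fx", "fy", "cx", "cy" (pixels), "xyz" and "orientation" of the camera in the world. Camera axes: x right, y down, z forward; pixel columns grow to the right and rows downward; lengths in m; the calibration is good to about 2 mm. A picture is of the moment at which its call begins. camera_info takes no time and is no camera call.
- robot.sign_off(): hands the job in, once; it reports no verdict.
Trained networks look in the newest picture that a camera, given by its name, has taken for a name from the list of things; names that differ only in an ending like _2 or _b are one class to them, and where a whole thing is asked for, a point or a joint stands for the part that bears it (a point fixed in the world has none). Each returns a list of dicts, best first, with "conf" (0 to 1); they miss things now and then, are a little off and sometimes report something else, mostly with a low value. They report only what shows in the picture. A call takes as long as a camera call. They do not tell look-alikes from the thing itself.
- eyes.search_frame(name, camera): "xy" ([column, row] in pixels, amid what is visible of it).
The state is a dict: "t": time; "joints": joint angles; "joint_velocities": joint speeds; "effort": joint torques, N m; "tool_pos": TCP position; "tool_rot": TCP orientation; "contact_force": force on the tool from outside, world axes, zero at the start; "ft_torque": the same for the moment, N m; "finger_gap": finger opening in m.
Only numpy, scipy, OpenCV 4.12 (cv2) and the standard library are available. Lean on these libraries where they do the work, as an engineer would, in place of code of your own. Each camera call takes 0.05 s, during which the arm holds its last target.

## Working session

There is one attempt and no reset: what is moved stays moved. The work goes in short steps, Python scripts to look and compute and a tool call to move; the robot and the scene stay as the last step left them, time stands still between calls to the robot, and variables do not carry over. Pictures are saved under pics/ and viewed, and the job is handed in when it is done.

Besides the shell and the picture viewer there is one more tool, called after "Request:" by a JSON object that holds its "op" and its "data", one argument or row to a line. move_arm: Moves the arm, as the interface text tells. Its arguments: {"type":"object","properties":{"targets":{"type":"array","items":{"type":"array"}},"newtons":{"type":"number"}},"required":["targets"]}

```bash
ls; mkdir -p pics; python3 - <<'E'
from rig import robot, eyes
import cv2
for n in ["side","top"]:
    im=eyes.get_image(n); cv2.imwrite(f"pics/{n}0.png",im[:,:,::-1]); print(n,eyes.camera_info(n))
    for k in ["plinth","knob","flange"]: print(k,eyes.search_frame(k,n))
print(robot.sense())
E
```

```text
pics
side {'fx': 491.54821002174145, 'fy': 491.54821002174145, 'cx': 320.39366120169376, 'cy': 237.25188580527131, 'xyz': array([0.11556811, 0.42525438, 0.8300504 ]), 'orientation': array([-141.38230597,   -1.00277843, -133.14633065])}
plinth [{'xy': [292.4, 288.7], 'conf': 0.93}, {'xy': [153.7, 315.4], 'conf': 0.82}]
knob [{'xy': [358.1, 240.5], 'conf': 0.96}, {'xy': [313.4, 263.6], 'conf': 0.74}, {'xy': [379.7, 301.7], 'conf': 0.7}]
flange [{'xy': [375.5, 301.9], 'conf': 0.76}, {'xy': [310.5, 263.3], 'conf': 0.71}, {'xy': [362.0, 240.8], 'conf': 0.59}]
top {'fx': 472.9691137944187, 'fy': 472.9691137944187, 'cx': 324.7106247580502, 'cy': 234.30584753059105, 'xyz': array([ 3.71796156e-01, -4.54987801e-04,  1.07648669e+00]), 'orientation': array([-168.82036186,   -1.12121546,  -90.6966291 ])}
plinth [{'xy': [171.9, 207.0], 'conf': 0.97}, {'xy': [274.4, 254.4], 'conf': 0.78}]
knob [{'xy': [287.5, 257.3], 'conf': 0.92}, {'xy': [314.2, 322.0], 'conf': 0.91}, {'xy': [348.3, 265.8], 'conf': 0.72}]
flange [{'xy': [287.9, 258.4], 'conf': 0.96}, {'xy': [348.0, 265.5], 'conf': 0.91}, {'xy': [313.3, 319.7], 'conf': 0.75}]
{'t': 0.4, 'joints': array([56.23565176, 24.42045265,  4.23450426, 92.02220793, -1.95245514,
       63.64294883, -3.84502057]), 'joint_velocities': array([-0.01191853, -0.07094096,  0.06925979, -0.05253182, -0.03268075,
        0.02598908, -0.06667327]), 'effort': array([-3.21484207e-03, -9.34623384e+01,  3.65760393e+00, -4.54071093e+01,
       -4.92690853e-02,  1.47986657e-02,  3.25407711e-05]), 'tool_pos': array([ 0.28731194, -0.61069318,  0.1799487 ]), 'tool_rot': array([-1.79986581e+02,  1.03281289e-03,  2.51949598e+01]), 'contact_force': array([0.71453259, 0.61342495, 0.03864377]), 'ft_torque': array([-0.01496278,  0.0554775 ,  0.01472696]), 'finger_gap': 0.09422273824629673}
```

View pics/side0.png

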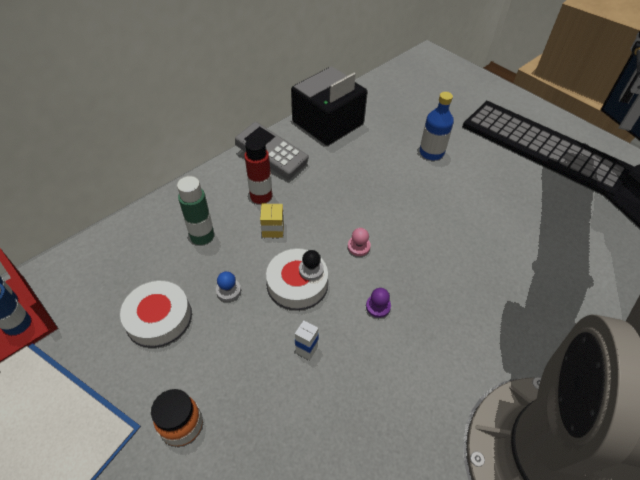

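View pics/top0.png

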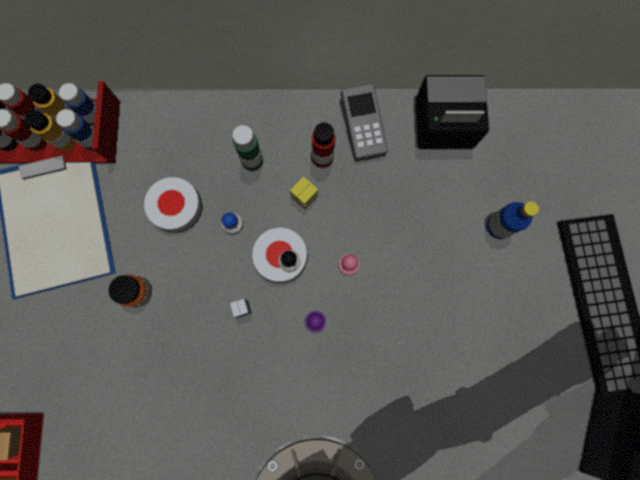

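```bash
cat > h.py <<'E'
import numpy as np, cv2
from scipy.spatial.transform import Rotation as R
from rig import robot, eyes
def cam(n):
    c=eyes.camera_info(n); K=np.array([[c['fx'],0,c['cx']],[0,c['fy'],c['cy']],[0,0,1]])
    Rm=R.from_euler('xyz',c['orientation'],degrees=True).as_matrix()
    return K,Rm,np.array(c['xyz'])
def proj(n,P):
    K,Rm,o=cam(n); p=(np.atleast_2d(P)-o)@Rm@K.T; return p[:,:2]/p[:,2:]
def back(n,uv,z):
    K,Rm,o=cam(n); uv=np.atleast_2d(uv); d=np.c_[uv,np.ones(len(uv))]@np.linalg.inv(K).T@Rm.T
    return o+d*((z-o[2])/d[:,2])[:,None]
def circ(c,r,z,k=72):
    a=np.linspace(0,2*np.pi,k); return np.c_[c[0]+r*np.cos(a),c[1]+r*np.sin(a),0*a+z]
def overlay(im,n,items,centre,half,s,fn):
    u0=int(centre[0]-half);v0=int(centre[1]-half*.75)
    o=cv2.resize(im[v0:v0+int(1.5*half),u0:u0+2*half],None,fx=s,fy=s,interpolation=cv2.INTER_CUBIC)[:,:,::-1].copy()
    for P,col in items:
        q=((proj(n,P)-[u0,v0]+.5)*s-.5); cv2.polylines(o,[np.int32(np.round(q*8))],True,col,1,cv2.LINE_AA,3)
    cv2.imwrite(fn,o)
E
python3 - <<'E'
from h import *
for n,uvp,b in [("side",(292,288),(311,259)),("top",(274,254),(289,259))]:
    im=cv2.imread(f"pics/{n}0.png")[:,:,::-1]
    r,g,bl=[im[:,:,i].astype(int) for i in range(3)]
    red=(r>120)&(g<70)&(bl<70); m=np.zeros(red.shape,bool); m[uvp[1]-45:uvp[1]+45,uvp[0]-45:uvp[0]+45]=1
    cs,_=cv2.findContours((red&m).astype(np.uint8),0,1); c=max(cs,key=cv2.contourArea)[:,0]
    W=back(n,c,.04)[:,:2]
    # robust circle of r=.031: fit
    from scipy.optimize import least_squares
    f=least_squares(lambda p:np.hypot(*(W-p).T)-.0305,W.mean(0),loss='soft_l1',f_scale=.001); print(n,'spot',f.x,len(c))
    blk=(im.max(2)<50); m[:]=0;m[b[1]-18:b[1]+18,b[0]-18:b[0]+18]=1
    k,l,st,ce=cv2.connectedComponentsWithStats((blk&m).astype(np.uint8)); i=1+st[1:,4].argmax()
    print('ball',ce[i],st[i],back(n,ce[i],.082))
    S=f.x; B=back(n,ce[i],.082)[0]
    overlay(im,n,[(circ(S,.031,.04),(0,255,255)),(circ(S,.06,.04),(0,255,0)),(circ(S,.06,0),(0,200,0)),(circ(B,.024,.055),(255,0,0)),(circ(B,.024,.046),(255,0,255)),(circ(B,.018,.082),(255,255,0))],uvp,50,8,f"pics/{n}ov0.png")
for nm in ["bulb_carton","plug_carton","spare_knob","spray_red","spray_green","additive","grease_jar"]:
    r=eyes.search_frame(nm,"top"); print(nm,[(x['xy'],x['conf'],back("top",x['xy'],.04)[0,:2].round(3)) for x in r[:1]])
E
```

```text
side spot [0.53343739 0.07527693] 73
ball [311.07782101 259.40856031] [303 250  17  20 257] [[0.51556005 0.0563979  0.082     ]]
top spot [0.53075704 0.07472841] 71
ball [288.34065934 258.54945055] [281 251  15  16 182] [[0.51640588 0.05541055 0.082     ]]
bulb_carton [([303.6, 193.8], 0.91, array([0.671, 0.024]))]
plug_carton [([239.6, 309.2], 0.79, array([0.413, 0.163]))]
spare_knob [([230.9, 222.1], 0.77, array([0.606, 0.186]))]
spray_red [([321.0, 145.1], 0.58, array([ 0.787, -0.017]))]
spray_green [([247.8, 148.8], 0.95, array([0.779, 0.152]))]
additive [([510.3, 220.2], 0.63, array([ 0.606, -0.444]))]
grease_jar [([131.0, 288.4], 0.88, array([0.46 , 0.398]))]
```

View pics/sideov0.png

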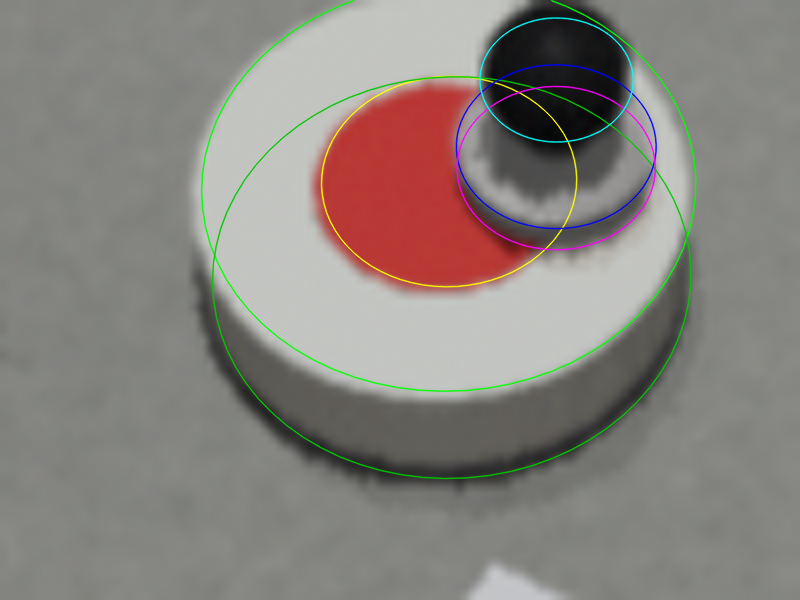

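View pics/topov0.png

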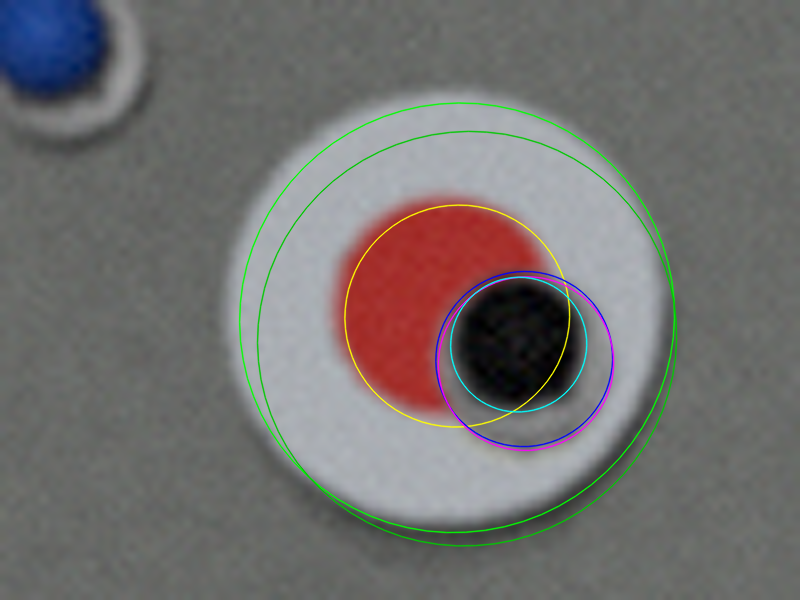

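```bash
cat >> h.py <<'E'
from scipy.optimize import least_squares
def measure(n,im,uvp=None,tag=None,b=None,prior=(0.534,0.077)):
    uvp=uvp or {"side":(292,288),"top":(277,255)}[n]
    r,g,bl=[im[:,:,i].astype(float) for i in range(3)]
    # ball
    pb=proj(n,[*(b if b is not None else prior),.082])[0].astype(int); m=np.zeros(r.shape,bool)
    m[pb[1]-26:pb[1]+26,pb[0]-26:pb[0]+26]=1
    blk=(im.max(2)<75)&m
    k,l,st,ce=cv2.connectedComponentsWithStats(cv2.morphologyEx(blk.astype(np.uint8),cv2.MORPH_OPEN,np.ones((5,5),np.uint8))); i=1+st[1:,4].argmax()
    B=back(n,ce[i],.082)[0]
    # spot: subpixel radial edge along rays from prior centre (redness half-level), skip rays crossing knob
    rd=(r-(g+bl)/2).astype(np.float32)
    S=np.array(prior); 
    def edges(S):
        pts=[]
        for a in np.linspace(0,2*np.pi,120,endpoint=False):
            rr=np.arange(.018,.044,.0005)
            P=np.c_[S[0]+rr*np.cos(a),S[1]+rr*np.sin(a),0*rr+.04]; q=proj(n,P).astype(np.float32)
            v=cv2.remap(rd,q[:,0][None],q[:,1][None],cv2.INTER_LINEAR)[0]; w=cv2.remap(g.astype(np.float32),q[:,0][None],q[:,1][None],cv2.INTER_LINEAR)[0]
            if v[0]>90 and v[-1]<25 and w[-8:].min()>120:
                j=np.argmax(v<(v[0]+v[-1])/2); 
                if w[j:j+8].max()>130: pts.append(P[j,:2])
        return np.array(pts)
    for _ in range(3):
        W=edges(S); 
        if len(W)<10: break
        f=least_squares(lambda p:np.hypot(*(W-p).T)-.031,S,loss='soft_l1',f_scale=.0005); S=f.x
    res=np.hypot(*(W-S).T)-.031 if len(W) else np.array([9])
    print(n,'spot',S.round(4),len(W),'rms',res.std().round(4),'mean',res.mean().round(4),'ball',B[:2].round(4),'area',st[i,4],'delta',(B[:2]-S).round(4),np.hypot(*(B[:2]-S)).round(4))
    if tag: overlay(im,n,[(circ(S,.031,.04),(0,255,255)),(circ(S,.06,.04),(0,255,0)),(circ(B,.024,.055),(255,0,0)),(circ(B,.024,.046),(255,0,255)),(circ(B,.018,.082),(255,255,0))],uvp,50,8,f"pics/{n}{tag}.png")
    return S,B
E
python3 - <<'E'
from h import *
for n in ["side","top"]:
    im=cv2.imread(f"pics/{n}0.png")[:,:,::-1]; measure(n,im,tag="ov1",b=(.516,.056))
E
```

```text
side spot [0.5333 0.0775] 76 rms 0.0003 mean -0.0002 ball [0.5153 0.0568] area 285 delta [-0.018  -0.0207] 0.0275
top spot [0.533  0.0775] 74 rms 0.0004 mean -0.0003 ball [0.5164 0.0556] area 204 delta [-0.0166 -0.0219] 0.0275
```

```bash
python3 -c "
import cv2,numpy as np
a=cv2.imread('pics/sideov1.png');b=cv2.imread('pics/topov1.png');cv2.imwrite('pics/c1.png',cv2.resize(np.hstack([a,b]),(800,300)))"
```

```text
(no output)
```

View pics/c1.png

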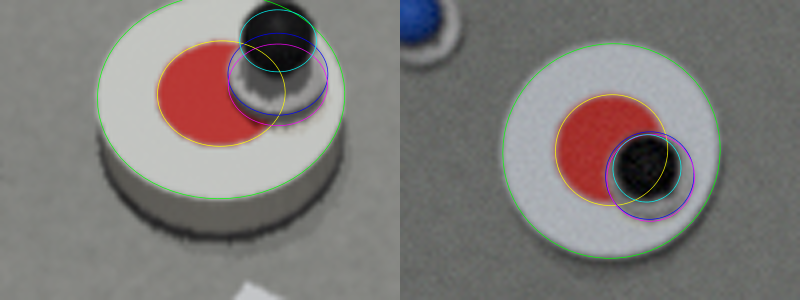

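Request:
{"op": "move_arm", "data": {
  "targets": [
    [1, [2.15, -2.36, 0], 0],
    [1, [2.15, -2.36, 0], 0],
    [1, [2.15, -2.36, 0], 0],
    [1, [2.15, -2.36, 0], 0],
    [1, [2.15, -2.36, 0], 0]
  ],
  "newtons": 5
}}

```text
t: 1.17
tool_pos: [0.3346, -0.4568, 0.1801]
tool_rot: [180.0, -0.0, 25.2]
contact_force: [0.6, -0.4, 0.4]
finger_gap: 0.0641
```

```bash
python3 - <<'E'
from h import *
for uv in [(348.3,265),(315.5,321)]: print(back("top",uv,.03)[0].round(3))
print({k:np.round(v,3) for k,v in robot.sense().items()})
E
```

```text
[ 0.508 -0.075  0.03 ]
[ 0.386 -0.001  0.03 ]
{'t': np.float64(1.167), 'joints': array([ 46.427,  14.303,   0.988, 106.205,  -0.282,  59.484, -17.282]), 'joint_velocities': array([-24.729, -21.72 , -10.617,  28.57 ,   3.586,  -7.056, -36.068]), 'effort': array([  7.546, -68.241,   4.005, -45.798,  -0.124,   0.468,   2.209]), 'tool_pos': array([ 0.335, -0.457,  0.18 ]), 'tool_rot': array([ 1.79991e+02, -2.00000e-03,  2.51900e+01]), 'contact_force': array([ 0.578, -0.443,  0.379]), 'ft_torque': array([-0.117, -0.057,  0.021]), 'finger_gap': np.float64(0.064)}
```

Request:
{"op": "move_arm", "data": {
  "targets": [
    [1, [2.15, -2.36, 0], 0],
    [1, [2.15, -2.36, 0], 0],
    [1, [2.15, -2.36, 0], 0],
    [1, [2.15, -2.36, 0], 0],
    [1, [2.15, -2.36, 0], 0]
  ]
}}

```text
t: 1.58
tool_pos: [0.3816, -0.3043, 0.1803]
tool_rot: [180.0, -0.0, 25.2]
contact_force: [0.8, -0.2, 0.2]
finger_gap: 0.0304
```

Request:
{"op": "move_arm", "data": {
  "targets": [
    [1, [2.15, -2.36, 0], 0],
    [1, [2.15, -2.36, 0], 0],
    [1, [2.15, -2.36, 0], 0],
    [1, [2.15, -2.36, 0], 0],
    [1, [2.15, -2.36, 0], 0]
  ]
}}

```text
t: 2.0
tool_pos: [0.4287, -0.1517, 0.1804]
tool_rot: [180.0, -0.0, 25.2]
contact_force: [0.5, -0.7, -0.3]
finger_gap: 0.0008
```

Request:
{"op": "move_arm", "data": {
  "targets": [
    [1, [2.15, -2.36, 0], 0],
    [1, [2.15, -2.36, 0], 0],
    [1, [2.15, -2.36, 0], 0],
    [1, [1.8, -2.0, 0], 0],
    [1, [0.5, -0.5, 0], 0]
  ]
}}

```text
t: 2.42
tool_pos: [0.4679, -0.0251, 0.1805]
tool_rot: [-180.0, -0.1, 25.4]
contact_force: [0.2, 0.6, 0.0]
finger_gap: 0.0007
```

Request:
{"op": "move_arm", "data": {
  "targets": [
    [1, [0, 0, 0], -6.5],
    [1, [0, 0, 0], -6.5],
    [1, [0, 0, 0], -6.5],
    [1, [0, 0, 0], -6.5],
    [1, [0, 0, 0], 0]
  ]
}}

```text
t: 2.83
tool_pos: [0.4668, -0.0296, 0.1802]
tool_rot: [180.0, -0.0, 51.5]
contact_force: [0.5, 0.2, 0.0]
finger_gap: 0.0004
```

Request:
{"op": "move_arm", "data": {
  "targets": [
    [1, [1.5, -1.48, 2.0], 0],
    [1, [1.5, 0, 3.0], 0],
    [1, [0, 0, 3.0], 0],
    [1, [0, 0, 3.0], 0],
    [1, [0, 0, 0], 0]
  ]
}}

```text
t: 3.25
tool_pos: [0.4711, 0.0031, 0.0659]
tool_rot: [-179.7, 0.2, 51.0]
contact_force: [-2.2, -0.3, -0.7]
finger_gap: 0.0006
```

Request:
{"op": "move_arm", "data": {
  "targets": [
    [1, [0, 0, 1.5], 0],
    [1, [0, 0, 0.75], 0],
    [1, [0, 0, 0], 0]
  ]
}}

```text
t: 3.5
tool_pos: [0.4738, 0.0032, 0.0474]
tool_rot: [-180.0, 0.0, 51.1]
contact_force: [-0.9, -0.2, 0.3]
finger_gap: 0.0004
```

```bash
python3 - <<'E'
from h import *
ims=[]
for n in ["side","top"]:
    im=eyes.get_image(n); S,B=measure(n,im,tag="ov2",b=(.516,.056)); ims.append(cv2.imread(f"pics/{n}ov2.png"))
cv2.imwrite('pics/c2.png',cv2.resize(np.hstack(ims),(800,300)))
print(robot.sense()['tool_pos'])
E
```

```text
side spot [0.5331 0.0775] 75 rms 0.0003 mean -0.0002 ball [0.5151 0.0563] area 281 delta [-0.018  -0.0213] 0.0279
top spot [0.534 0.077] 0 rms 0.0 mean 9.0 ball [0.4698 0.0497] area 30 delta [-0.0642 -0.0273] 0.0697
[0.4745579  0.00331054 0.04860134]
```

View pics/c2.png

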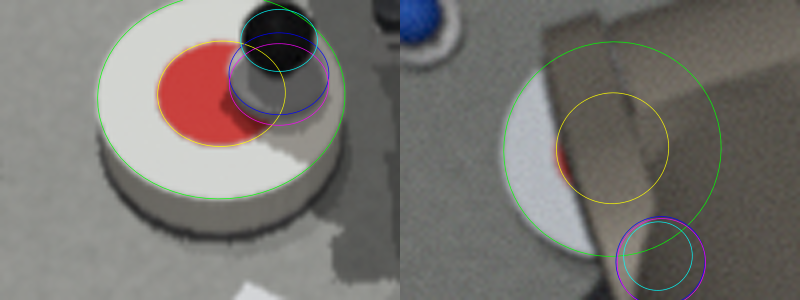

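Request:
{"op": "move_arm", "data": {
  "targets": [
    [1, [0.5, -0.1, 0.1], 0],
    [1, [0.5, 0, 0], 0],
    [1, [0.5, 0, 0], 0],
    [1, [0.5, 0, 0], 0],
    [1, [0.2, 0, 0], 0]
  ]
}}

```text
t: 4.02
tool_pos: [0.4879, 0.0222, 0.0469]
tool_rot: [180.0, -0.0, 51.2]
contact_force: [0.3, -0.1, -0.0]
finger_gap: 0.0009
```

Request:
{"op": "move_arm", "data": {
  "targets": [
    [1, [0.2, 0, 0], 0],
    [1, [0.2, 0, 0], 0],
    [1, [0.2, 0, 0], 0],
    [1, [0.2, 0, 0], 0],
    [1, [0.0, 0, 0], 0]
  ]
}}

```text
t: 4.43
tool_pos: [0.4923, 0.0277, 0.0466]
tool_rot: [-180.0, -0.0, 51.2]
contact_force: [1.0, 0.7, -0.6]
finger_gap: 0.0005
```

```bash
cat > look.py <<'E'
import sys
from h import *
n="side"; im=eyes.get_image(n); b=eval(sys.argv[2]); S,B=measure(n,im,tag=sys.argv[1],b=b)
s=robot.sense(); t=s['tool_pos']; y=np.radians(s['tool_rot'][2]); u=np.array([np.cos(y),np.sin(y)]); v=np.array([np.sin(y),-np.cos(y)])
print(s['t'],t.round(4),'knob in tool',((B[:2]-t[:2])@u).round(4),((B[:2]-t[:2])@v).round(4),'knob->spot in tool',((S-B[:2])@u).round(4),((S-B[:2])@v).round(4),s['contact_force'].round(2))
E
python3 look.py a1 "(.516,.056)"
```

```text
side spot [0.5334 0.0777] 73 rms 0.0003 mean -0.0001 ball [0.5181 0.0277] area 776 delta [-0.0153 -0.05  ] 0.0523
4.4833 [0.4922 0.0276 0.0466] knob in tool 0.0164 0.0201 knob->spot in tool 0.0486 -0.0194 [0.   0.12 1.34]
```

View pics/sidea1.png

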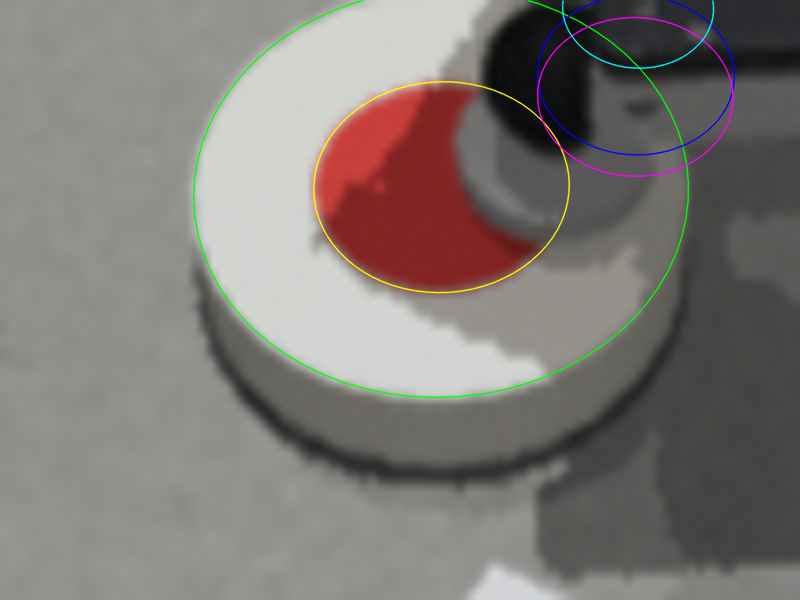

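Request:
{"op": "move_arm", "data": {
  "targets": [
    [1, [0.2, 0, 0], 0],
    [1, [0.2, 0, 0], 0],
    [1, [0.2, 0, 0], 0],
    [1, [0.2, 0, 0], 0],
    [1, [0.2, 0, 0], 0]
  ]
}}

```text
t: 4.9
tool_pos: [0.4985, 0.0354, 0.0466]
tool_rot: [-180.0, 0.0, 51.2]
contact_force: [-0.9, -0.1, 0.6]
finger_gap: 0.0004
```

Request:
{"op": "move_arm", "data": {
  "targets": [
    [1, [0.2, 0, 0], 0],
    [1, [0.2, 0, 0], 0],
    [1, [0.1, 0, 0], 0],
    [1, [0, 0, 0], 0],
    [1, [-0.2, 0, 0], 0]
  ]
}}

```text
t: 5.32
tool_pos: [0.5004, 0.0379, 0.0466]
tool_rot: [-180.0, -0.0, 51.2]
contact_force: [-0.0, 0.4, -1.1]
finger_gap: 0.0005
```

```bash
python3 look.py a2 "(.52,.06)"
```

```text
side spot [0.5335 0.0778] 71 rms 0.0004 mean -0.0002 ball [0.5253 0.0281] area 802 delta [-0.0082 -0.0497] 0.0504
5.3667 [0.4999 0.0373 0.0465] knob in tool 0.0087 0.0255 knob->spot in tool 0.0439 -0.0248 [-0.36 -0.28  0.68]
```

View pics/sidea2.png

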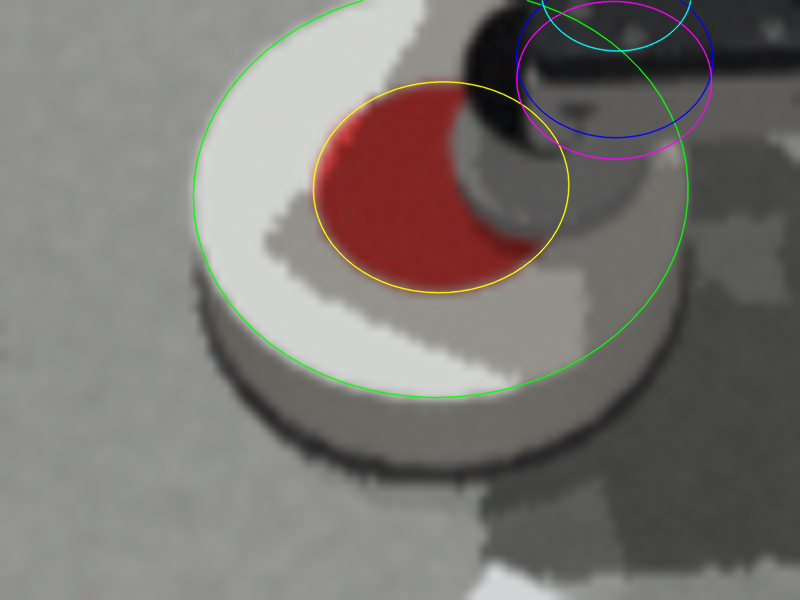

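Request:
{"op": "move_arm", "data": {
  "targets": [
    [1, [-0.2, 0, 0], 0],
    [1, [-0.3, 0, 0], 0],
    [1, [-0.4, 0, 0], 0],
    [1, [-0.4, 0, 0], 0],
    [1, [0, 0, 0], 0]
  ]
}}

```text
t: 5.78
tool_pos: [0.4915, 0.0266, 0.0466]
tool_rot: [-180.0, 0.0, 51.1]
contact_force: [-0.2, 0.8, -0.5]
finger_gap: 0.0006
```

Request:
{"op": "move_arm", "data": {
  "targets": [
    [1, [-0.8, 0, 0], 0],
    [1, [-1, 0, 0], 0],
    [1, [-1, 0, 0], 0],
    [1, [0, 0, 0], 0],
    [1, [0, 0, 0], 0]
  ]
}}

```text
t: 6.2
tool_pos: [0.4743, 0.0049, 0.0467]
tool_rot: [180.0, 0.0, 51.1]
contact_force: [0.1, 0.4, -0.7]
finger_gap: 0.0003
```

```bash
python3 look.py a3 "(.52,.06)"
```

```text
side spot [0.5331 0.0776] 75 rms 0.0003 mean -0.0002 ball [0.515 0.056] area 287 delta [-0.0181 -0.0216] 0.0282
6.25 [0.4747 0.0054 0.0468] knob in tool 0.0647 -0.0004 knob->spot in tool 0.0282 0.0006 [-0.03  0.74  0.47]
```

View pics/sidea3.png

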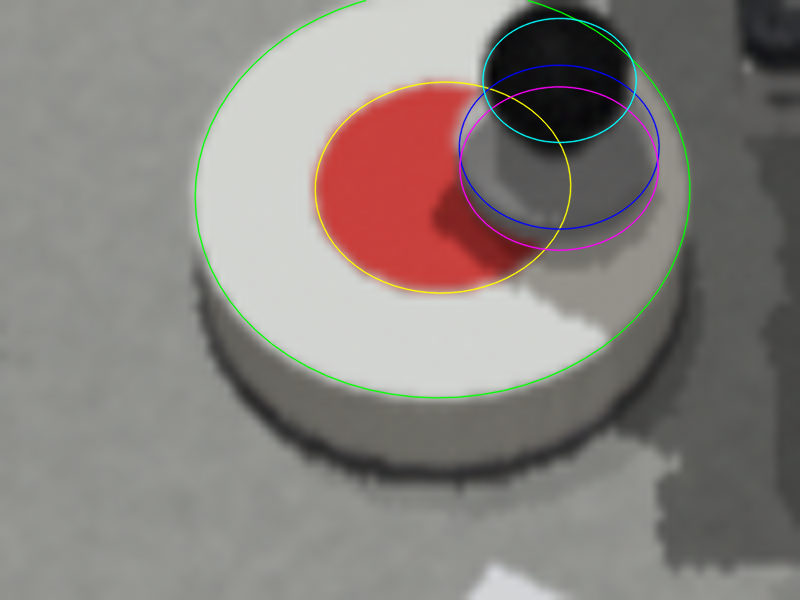

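```bash
python3 - <<'E'
from h import *
o=[]
for n,P in [("side",[.4747,.0054,.08]),("top",[.4747,.0054,.08])]:
    im=eyes.get_image(n); u,v=proj(n,P)[0].astype(int); c=im[v-60:v+60,u-60:u+60][:,:,::-1]
    c=np.clip(c.astype(float)*1.6,0,255).astype(np.uint8); o.append(cv2.resize(c,(400,400),interpolation=cv2.INTER_CUBIC))
    q=proj(n,[[.4747,.0054,.047]])[0]; print(n,(q-[u-60,v-60])*400/120)
cv2.imwrite('pics/f1.png',np.hstack(o))
E
```

```text
side [198.62480662 234.1636517 ]
top [200.64237604 205.43679121]
```

View pics/f1.png

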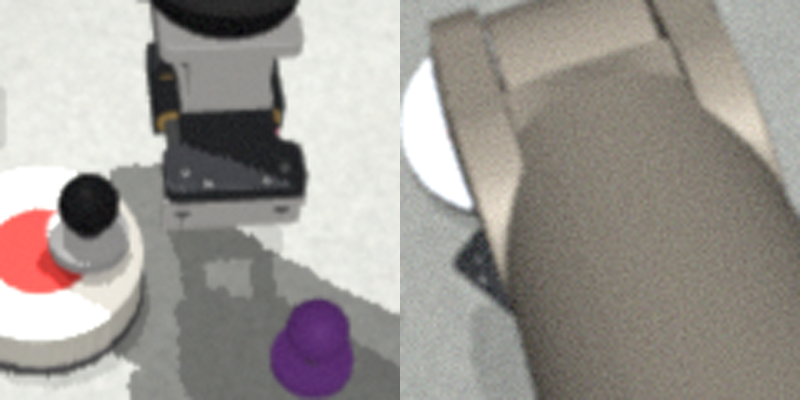

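```bash
python3 - <<'E'
from h import *
s=robot.sense(); t=s['tool_pos']; T=R.from_euler('xyz',s['tool_rot'],degrees=True).as_matrix()
o=[]
for n in ["side","top"]:
    im=eyes.get_image(n); P=t+[0,0,.04];u,v=proj(n,P)[0].astype(int); c=im[v-70:v+70,u-70:u+70][:,:,::-1]
    c=np.clip(c.astype(float)*1.6,0,255).astype(np.uint8); c=cv2.resize(c,(560,560),interpolation=cv2.INTER_CUBIC)
    def pt(l): return tuple(np.int32((proj(n,t+T@np.array(l))[0]-[u-70,v-70])*4))
    for l,col in [([.03,0,0],(0,0,255)),([0,.03,0],(0,255,0)),([0,0,-.097],(255,0,0))]: cv2.line(c,pt([0,0,0]),pt(l),col,1)
    # box finger: 16 x 25, tip to 97 up
    for z in (0,-.097):
        q=[pt([a,b,z]) for a,b in [(.008,.0125),(.008,-.0125),(-.008,-.0125),(-.008,.0125)]]; cv2.polylines(c,[np.array(q)],True,(0,255,255),1)
    q=[pt([a,b,-.097]) for a,b in [(.0375,.0885),(.0375,-.0885),(-.0375,-.0885),(-.0375,.0885)]]; cv2.polylines(c,[np.array(q)],True,(255,0,255),1)
    o.append(cv2.resize(c,(400,400)) if n=="top" else c)
cv2.imwrite('pics/f2.png',o[0])
E
```

```text
(no output)
```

View pics/f2.png

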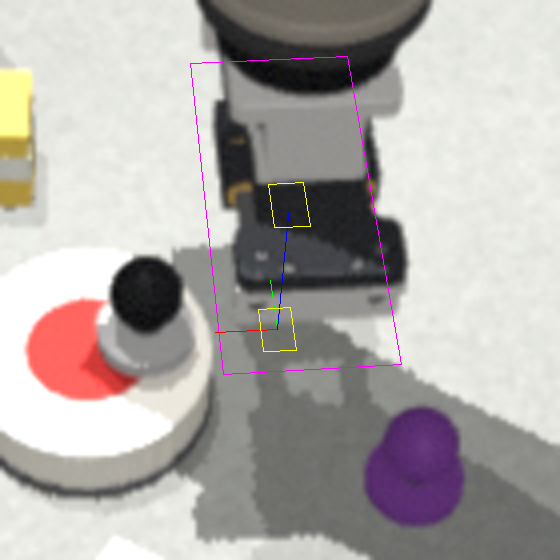

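```bash
python3 - <<'E'
from h import *
im=eyes.get_image("side"); u,v=proj("side",robot.sense()['tool_pos'])[0].astype(int); print(u,v)
c=im[v-25:v+20,u-20:u+40].astype(float); c=np.clip((c-60)*2.6,0,255).astype(np.uint8)[:,:,::-1]
cv2.imwrite('pics/f3.png',cv2.resize(c,(800,600),interpolation=cv2.INTER_NEAREST))
E
```

```text
344 268
```

View pics/f3.png

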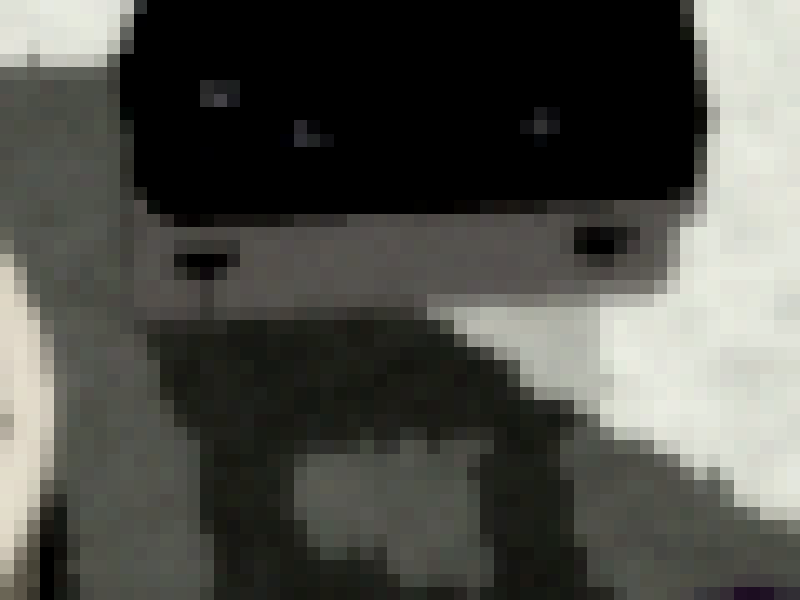

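Request:
{"op": "move_arm", "data": {
  "targets": [
    [0.4, [-0.3, 0, 0], 0],
    [0.4, [0, 0, 0], 0],
    [0.4, [0, 0, 0], 0],
    [0.4, [0, 0, 0], 0],
    [0.4, [0, 0, 0], 0]
  ]
}}

```text
t: 6.92
tool_pos: [0.4728, 0.0033, 0.0466]
tool_rot: [-180.0, -0.0, 51.2]
contact_force: [-0.8, -0.4, 0.2]
finger_gap: 0.0304
```

Request:
{"op": "move_arm", "data": {
  "targets": [
    [0.4, [0, 0, 0], 0],
    [0.4, [0, 0, 0], 0],
    [0.4, [0, 0, 0], 0],
    [0.4, [0, 0, 0], 0]
  ]
}}

```text
t: 7.25
tool_pos: [0.4728, 0.0033, 0.0466]
tool_rot: [-180.0, -0.0, 51.2]
contact_force: [0.3, 0.3, -0.4]
finger_gap: 0.0553
```

```bash
cat > fin.py <<'E'
import sys
from h import *
s=robot.sense(); t=s['tool_pos']; T=R.from_euler('xyz',s['tool_rot'],degrees=True).as_matrix(); g=s['finger_gap']/2
n="side"; im=eyes.get_image(n); P=t+[0,0,.03];u,v=proj(n,P)[0].astype(int); c=im[v-50:v+50,u-65:u+65][:,:,::-1]
c=np.clip((c.astype(float)-20)*1.6,0,255).astype(np.uint8); c=cv2.resize(c,(780,600),interpolation=cv2.INTER_CUBIC)
def pt(l): return tuple(np.int32((proj(n,t+T@np.array(l))[0]-[u-65,v-50])*6))
for sg in (1,-1):
  for z in (0,-.035):
    q=[pt([a,sg*(g+b),z]) for a,b in [(.008,0),(.008,.0125),(-.008,.0125),(-.008,0)]]; cv2.polylines(c,[np.array(q)],True,(0,255,255) if z==0 else (0,255,0),1)
cv2.imwrite(sys.argv[1],c); print(t,g)
E
python3 fin.py pics/g1.png
```

```text
[0.47275285 0.00334462 0.04660458] 0.027646509340638104
```

View pics/g1.png

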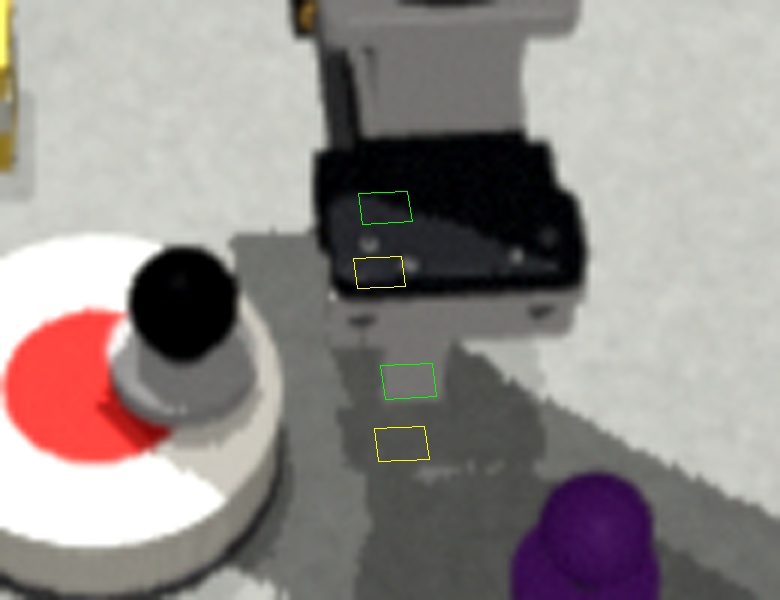

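```bash
python3 - <<'E'
from h import *
im=eyes.get_image("side"); s=robot.sense(); T=R.from_euler('xyz',s['tool_rot'],degrees=True).as_matrix(); p=s['tool_pos']+T@[0,.034,0]
u,v=proj("side",p)[0]; print(u,v); u,v=int(u),int(v)
c=im[v-25:v+11,u-24:u+24].astype(float); c=np.clip((c-50)*4.5,0,255).astype(np.uint8)[:,:,::-1]
cv2.imwrite('pics/f4.png',cv2.resize(c,(800,600),interpolation=cv2.INTER_NEAREST))
print(im[v-16:v+10,u-10:u+12].mean(2).astype(int))
E
```

```text
344.1903635795609 254.35418964693724
[[ 22  22  22  23  22  20  21  19  23  21  23  20  21  22  19  24  22  24
   22  25  23  21]
 [ 25  23  21  21  22  21  22  20  21  23  21  21  22  21  23  23  22  20
   24  23  21  22]
 [ 24  22  25  22  22  25  25  22  23  21  23  21  20  20  22  21  24  22
   22  22  25  23]
 [ 26  22  24  26  30  32  35  31  30  29  23  24  23  22  23  20  23  21
   21  23  22  23]
 [ 24  24  29  34  41  43  44  42  43  40  33  30  25  22  22  23  22  22
   20  23  21  23]
 [ 28  28  38  44  44  44  44  45  44  44  43  41  34  30  29  23  23  23
   23  24  24  21]
 [ 30  28  43  44  44  43  45  46  44  46  45  44  42  42  41  32  28  30
   24  29  23  25]
 [ 35  29  44  44  45  45  44  44  44  43  45  43  43  45  44  43  43  39
   35  39  33  30]
 [ 33  30  41  45  44  43  43  43  46  43  45  44  45  45  44  44  44  44
   44  46  44  44]
 [ 30  29  42  45  45  44  43  45  45  43  42  43  44  44  44  46  45  45
   44  45  46  44]
 [ 30  25  40  44  43  44  43  55  54  54  44  43  42  44  46  42  46  45
   45  45  43  44]
 [ 35  26  36  43  44  43  46  67  71  7
[... 655 characters left out ...]
6  26  26  24  25  24  23  22
   21  24  22  22]
 [ 91  84  85  42  24  20  24  25  19  27  24  26  27  24  24  24  26  27
   27  26  26  32]
 [ 92  92 115  70  46  39  39  39  38  39  42  46  47  46  45  48  54  54
   55  56  57  61]
 [ 90  84  91  87  76  69  68  67  69  68  71  77  77  77  77  79  88  88
   88  88  88  89]
 [ 90  83  87  90  90  89  87  85  85  87  89  90  90  89  90  90  91  91
   91  92  92  91]
 [ 89  84  89  91  90  83  79  74  74  79  90  91  91  92  92  91  92  91
   91  91  91  92]
 [ 90  87  90  91  89  69  59  55  59  73  89  91  92  91  91  92  90  91
   92  92  91  91]
 [ 90  93  90  91  89  81  74  68  76  89  91  91  90  91  90  91  90  92
   91  91  92  91]]
```

View pics/f4.png

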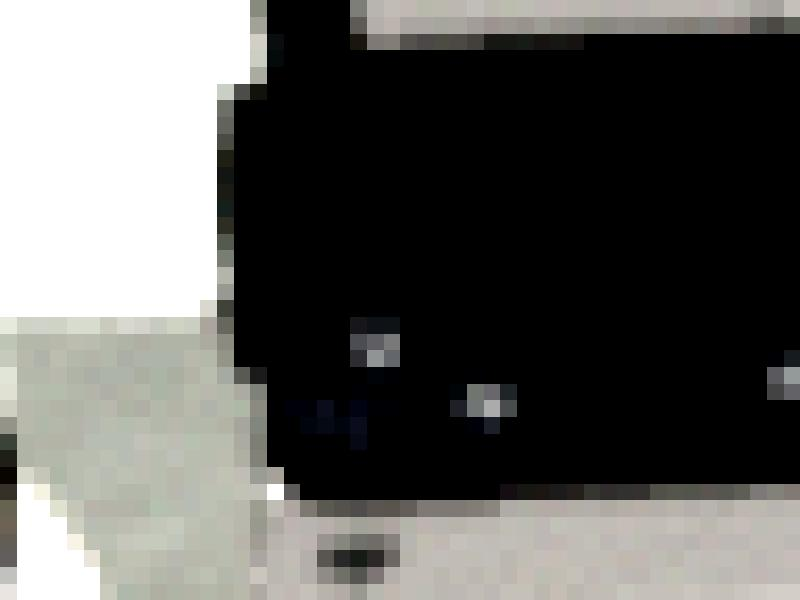

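```bash
python3 - <<'E'
from h import *
im=eyes.get_image("side"); s=robot.sense(); T=R.from_euler('xyz',s['tool_rot'],degrees=True).as_matrix(); p=s['tool_pos']+T@[0,-.034,0]
u,v=proj("side",p)[0]; print(u,v, proj("side",p+[0,0,.035])); u,v=int(u),int(v)
c=im[v-25:v+11,u-24:u+24].astype(float); print(c.min(),c[15:].mean()); c=np.clip((c-60)*5,0,255).astype(np.uint8)[:,:,::-1]
cv2.imwrite('pics/f4.png',cv2.resize(c,(800,600),interpolation=cv2.INTER_NEAREST))
E
```

```text
347.98598110204426 283.0416829407926 [[349.14953311 272.58721999]]
38.0 79.67559523809524
```

View pics/f4.png

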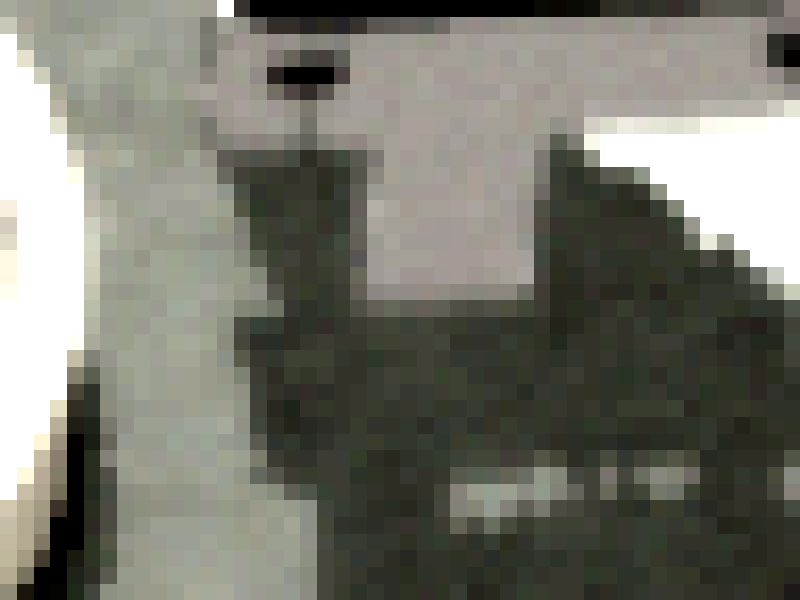

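Request:
{"op": "move_arm", "data": {
  "targets": [
    [0.4, [0, 0, 0.5], 0],
    [0.4, [0, 0, 0.5], 0],
    [0.4, [0, 0, 0.5], 0],
    [0.4, [0, 0, 0.5], 0],
    [0.4, [0, 0, 0], 0]
  ]
}}

```text
t: 7.82
tool_pos: [0.472, 0.0033, 0.0254]
tool_rot: [-179.9, 0.1, 51.2]
contact_force: [-0.0, 0.3, -0.4]
finger_gap: 0.0563
```

```bash
cat > f5.py <<'E'
import sys
from h import *
im=eyes.get_image("side"); s=robot.sense(); T=R.from_euler('xyz',s['tool_rot'],degrees=True).as_matrix(); g=s['finger_gap']/2
p=s['tool_pos']+T@[0,-(g+.006),0]
u,v=proj("side",p)[0]; u,v=int(u),int(v)
c=im[v-25:v+11,u-24:u+24].astype(float); c=np.clip((c-50)*4,0,255).astype(np.uint8)[:,:,::-1]
c=cv2.resize(c,(800,600),interpolation=cv2.INTER_NEAREST)
for dz,col in [(0,(0,255,255)),(.02,(0,255,0)),(.03,(255,0,0))]:
    P=[s['tool_pos']+T@[a,-(g+b),-dz] for a,b in [(.008,0),(.008,.0125),(-.008,.0125),(-.008,0)]]
    q=(proj("side",np.array(P))-[u-24,v-25]+.5)*800/48; cv2.polylines(c,[q.astype(int)],True,col,1)
cv2.imwrite(sys.argv[1],c); print(s['tool_pos'],g,robot.pinch_z,s['contact_force'])
E
python3 f5.py pics/f5.png
```

```text
[0.47221384 0.00338949 0.02588703] 0.02812467766541469 0.0188 [ 0.41036911 -0.33801767 -0.87052713]
```

View pics/f5.png

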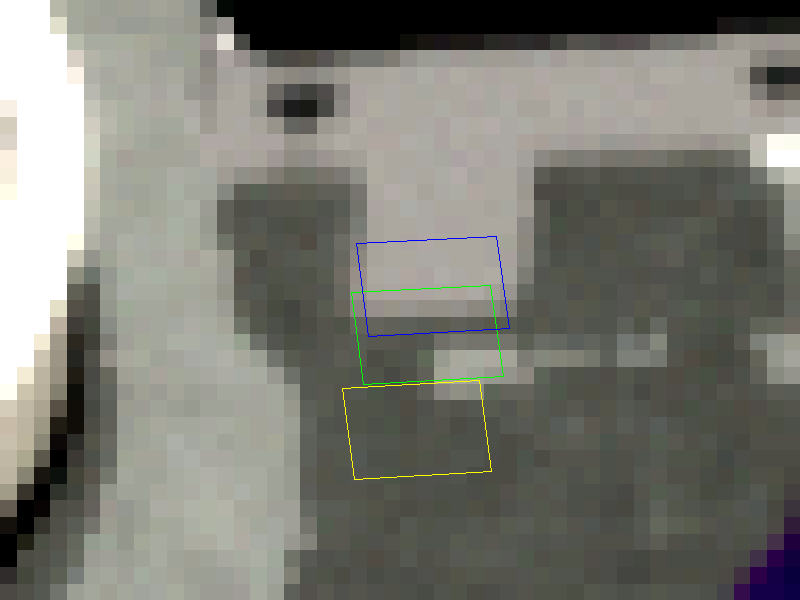

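Request:
{"op": "move_arm", "data": {
  "targets": [
    [0.4, [0, 0, 0], 7],
    [0.4, [0, 0, 0], 7],
    [0.4, [0, 0, 0], 7],
    [0.4, [0, 0, 0], 7],
    [0.4, [0, 0, 0], 7]
  ]
}}

```text
t: 8.28
tool_pos: [0.4728, 0.0033, 0.0267]
tool_rot: [-180.0, -0.0, 15.8]
contact_force: [0.3, -0.0, 0.0]
finger_gap: 0.0564
```

Request:
{"op": "move_arm", "data": {
  "targets": [
    [0.4, [0, 0, 0], 7],
    [0.4, [0, 0, 0], 7],
    [0.4, [0, 0, 0], 7],
    [0.4, [0, 0, 0], 7],
    [0.4, [0, 0, 0], 7]
  ]
}}

```text
t: 8.7
tool_pos: [0.4728, 0.0034, 0.0267]
tool_rot: [-180.0, -0.0, -19.1]
contact_force: [0.4, -0.3, 0.6]
finger_gap: 0.0565
```

```bash
python3 - <<'E'
from h import *
im=eyes.get_image("side"); s=robot.sense(); T=R.from_euler('xyz',s['tool_rot'],degrees=True).as_matrix(); g=s['finger_gap']/2
u,v=proj("side",s['tool_pos'])[0]; u,v=int(u),int(v); print(s['tool_pos'],s['tool_rot'],s['contact_force'],s['joints'])
c=im[v-40:v+20,u-40:u+40].astype(float); c=np.clip((c-30)*2.5,0,255).astype(np.uint8)[:,:,::-1]
c=cv2.resize(c,(800,600),interpolation=cv2.INTER_NEAREST)
for dz,col in [(0,(0,255,255)),(.02,(0,255,0)),(.03,(255,0,0))]:
  for sg in (1,-1):
    P=[s['tool_pos']+T@[a,sg*(g+b),-dz] for a,b in [(.008,0),(.008,.0125),(-.008,.0125),(-.008,0)]]
    q=(proj("side",np.array(P))-[u-40,v-40]+.5)*10; cv2.polylines(c,[q.astype(int)],True,col,1)
cv2.imwrite("pics/f6.png",c)
E
```

```text
[0.47285201 0.0034128  0.02673241] [-1.79984699e+02 -7.83647062e-03 -1.97058162e+01] [ 0.16301087 -0.15975243  0.18865372] [  -2.40935754   18.13283032   -6.71282884  124.6448603     3.41992375
   37.37361653 -121.21591551]
```

View pics/f6.png

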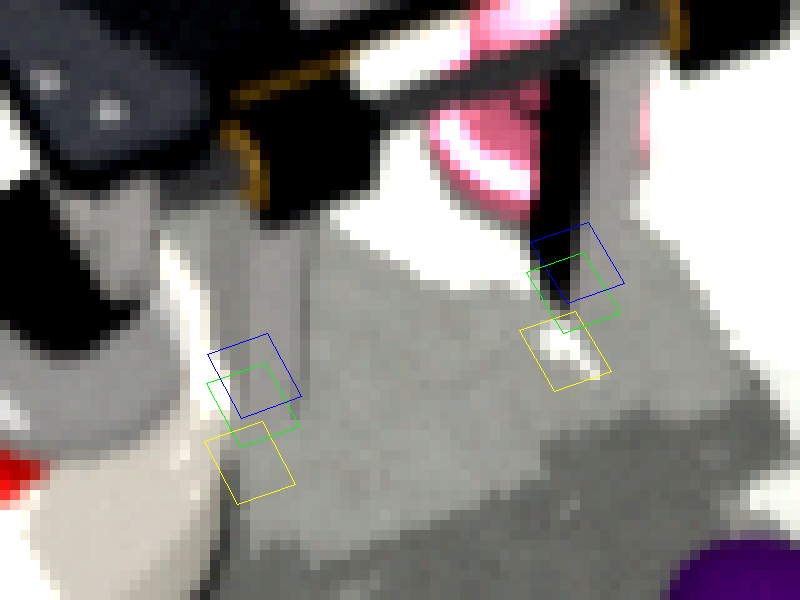

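Request:
{"op": "move_arm", "data": {
  "targets": [
    [1, [0, 0, 0], -7.1],
    [1, [0, 0, 0], -7.1],
    [1, [0, 0, 0], -7.1],
    [1, [0, 0, 0], -7.1],
    [1, [0, 0, 0], -7.1]
  ]
}}

```text
t: 9.17
tool_pos: [0.4728, 0.0034, 0.0267]
tool_rot: [180.0, -0.0, 17.2]
contact_force: [-0.8, -0.4, 0.1]
finger_gap: 0.0268
```

Request:
{"op": "move_arm", "data": {
  "targets": [
    [1, [0, 0, 0], -7.1],
    [1, [0, 0, 0], -7.1],
    [1, [0, 0, 0], -7.1],
    [1, [0, 0, 0], -7.1],
    [1, [0, 0, 0], -7.1]
  ]
}}

```text
t: 9.58
tool_pos: [0.4728, 0.0033, 0.0267]
tool_rot: [180.0, -0.0, 52.7]
contact_force: [-0.6, -0.2, 0.4]
finger_gap: 0.0005
```

Request:
{"op": "move_arm", "data": {
  "targets": [
    [1, [0, 0, 0.4], 0],
    [1, [0, 0, 0.4], 0],
    [1, [0, 0, 0], 0],
    [1, [0, 0, 0], 0]
  ]
}}

```text
t: 9.92
tool_pos: [0.4724, 0.0033, 0.0182]
tool_rot: [-180.0, 0.0, 52.1]
contact_force: [-0.2, 0.1, 0.2]
finger_gap: 0.0006
```

```bash
python3 look.py a4 "(.516,.056)"; python3 f5.py pics/f7.png
```

```text
side spot [0.5332 0.0775] 75 rms 0.0003 mean -0.0002 ball [0.515  0.0562] area 284 delta [-0.0182 -0.0214] 0.0281
9.9667 [0.4726 0.0034 0.0184] knob in tool 0.0677 0.001 knob->spot in tool 0.0281 0.0013 [-0.77  0.12  0.72]
[0.472691   0.00344443 0.01855732] 0.00024066308033331258 0.0188 [-0.51131234  0.48085     0.70481296]
```

View pics/sidea4.png

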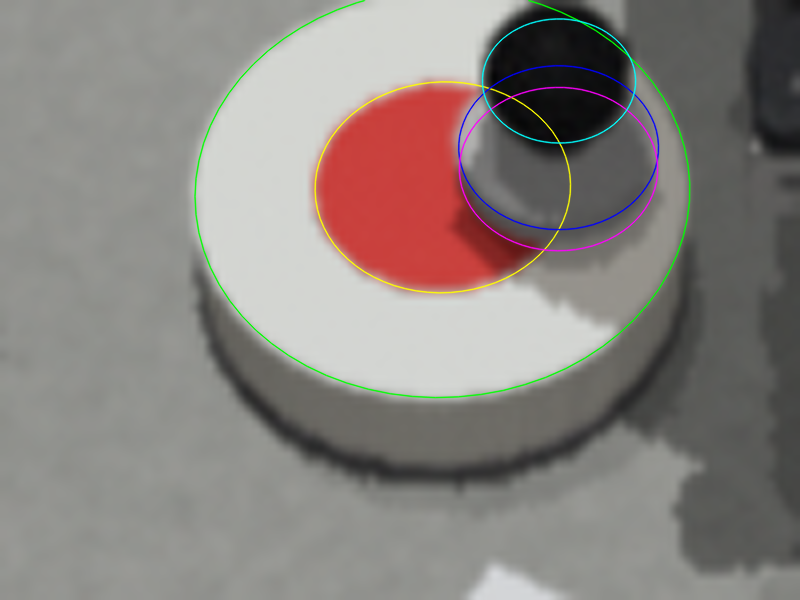

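Request:
{"op": "move_arm", "data": {
  "targets": [
    [1, [0, 0, 0], 1.5],
    [1, [0.6, 0, 0], 0],
    [1, [0.8, 0, 0], 0],
    [1, [0.6, 0, 0], 0],
    [1, [0.3, 0, 0], 0]
  ]
}}

```text
t: 10.43
tool_pos: [0.4883, 0.0225, 0.0187]
tool_rot: [180.0, -0.1, 50.8]
contact_force: [-0.9, 0.2, -0.7]
finger_gap: 0.0008
```

Request:
{"op": "move_arm", "data": {
  "targets": [
    [1, [0.3, 0, 0], 0],
    [1, [0.3, 0, 0], 0],
    [1, [0.2, 0, 0], 0],
    [1, [0.2, 0, 0], 0],
    [1, [0.2, 0, 0], 0]
  ]
}}

```text
t: 10.85
tool_pos: [0.4949, 0.0304, 0.0186]
tool_rot: [-180.0, 0.0, 50.7]
contact_force: [-0.7, -0.7, 0.2]
finger_gap: 0.0004
```

```bash
python3 look.py a5 "(.516,.056)"
```

```text
side spot [0.5335 0.0778] 72 rms 0.0003 mean -0.0001 ball [0.5108 0.0368] area 901 delta [-0.0227 -0.041 ] 0.0469
10.9 [0.495  0.0306 0.0186] knob in tool 0.0147 0.0083 knob->spot in tool 0.0461 -0.0084 [-0.04  0.59 -0.32]
```

View pics/sidea5.png

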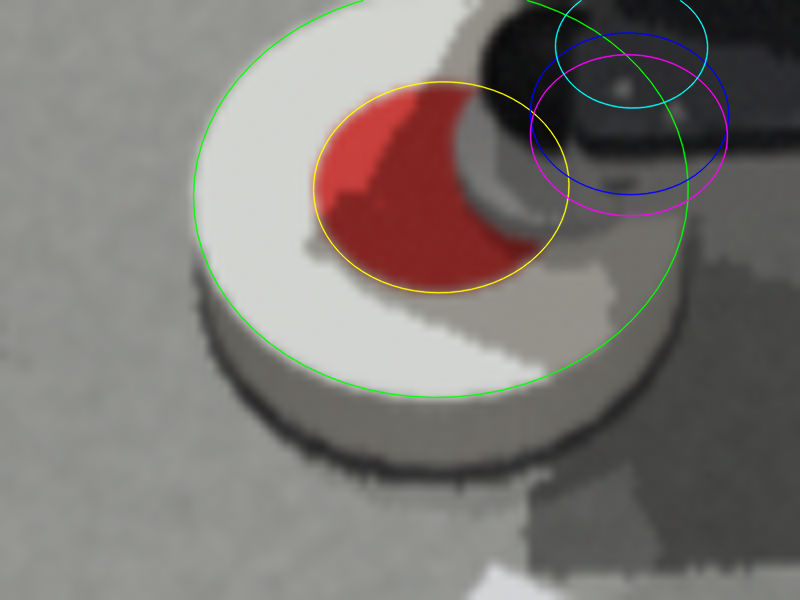

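Request:
{"op": "move_arm", "data": {
  "targets": [
    [1, [0.2, 0, 0], 0],
    [1, [0.2, 0, 0], 0],
    [1, [0.2, 0, 0], 0],
    [1, [0.2, 0, 0], 0],
    [1, [0, 0, 0], 0]
  ]
}}

```text
t: 11.32
tool_pos: [0.5003, 0.037, 0.0186]
tool_rot: [180.0, -0.0, 50.7]
contact_force: [-0.4, 0.5, 0.2]
finger_gap: 0.0006
```

```bash
python3 look.py a6 "(.516,.056)"
```

```text
side spot [0.5337 0.0778] 54 rms 0.0002 mean -0.0 ball [0.5134 0.0404] area 1037 delta [-0.0203 -0.0373] 0.0425
11.3667 [0.5002 0.0369 0.0186] knob in tool 0.0111 0.008 knob->spot in tool 0.0418 -0.0079 [-0.01 -0.29 -0.84]
```

View pics/sidea6.png

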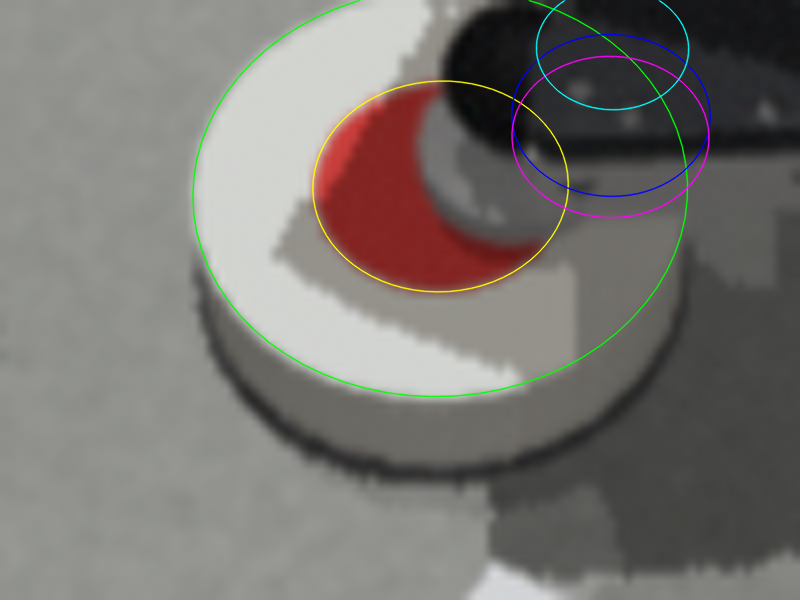

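Request:
{"op": "move_arm", "data": {
  "targets": [
    [1, [-0.3, 0, 0], 0],
    [1, [-0.6, 0, 0], 0],
    [1, [-1.0, 0, 0], 0],
    [1, [-1.0, 0, 0], 0],
    [1, [-0.6, 0, 0], 0]
  ]
}}

```text
t: 11.78
tool_pos: [0.4764, 0.0079, 0.0185]
tool_rot: [-180.0, 0.0, 50.6]
contact_force: [-0.5, -0.6, -0.6]
finger_gap: 0.0005
```

Request:
{"op": "move_arm", "data": {
  "targets": [
    [1, [0, 0, 0], 0],
    [1, [0, 0, 0], 0],
    [1, [0, 0, 0], 0]
  ]
}}

```text
t: 12.03
tool_pos: [0.4781, 0.0096, 0.0188]
tool_rot: [180.0, -0.0, 50.7]
contact_force: [1.0, -0.2, 0.2]
finger_gap: 0.0005
```

```bash
python3 look.py a7 "(.523,.062)"
```

```text
side spot [0.5332 0.0775] 56 rms 0.0003 mean -0.0001 ball [0.5209 0.0637] area 277 delta [-0.0123 -0.0139] 0.0185
12.0833 [0.4782 0.0098 0.0187] knob in tool 0.0688 -0.0011 knob->spot in tool 0.0185 0.0007 [-0.07  0.51  0.14]
```

View pics/sidea7.png

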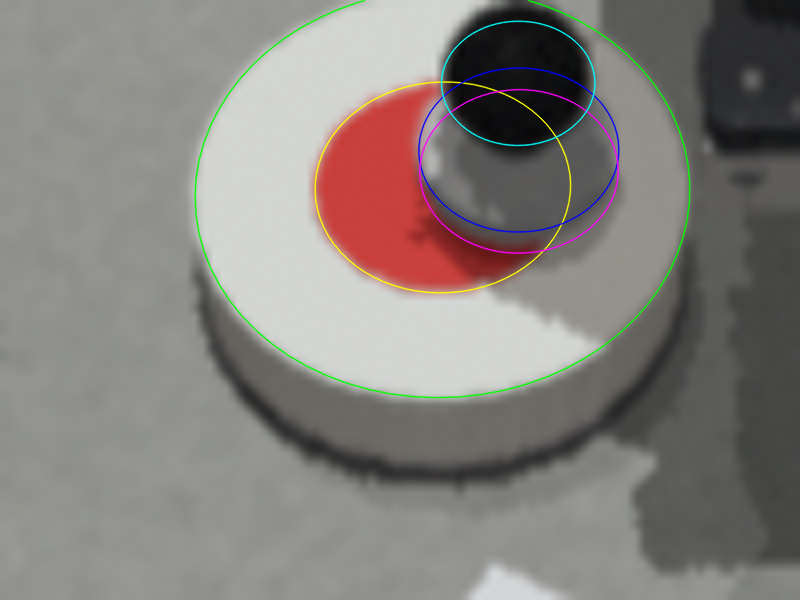

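Request:
{"op": "move_arm", "data": {
  "targets": [
    [1, [0.6, -0.1, 0], 0],
    [1, [0.8, 0, 0], 0],
    [1, [0.8, 0, 0], 0],
    [1, [0.5, 0, 0], 0],
    [1, [0.3, 0, 0], 0]
  ]
}}

```text
t: 12.5
tool_pos: [0.4968, 0.0346, 0.0186]
tool_rot: [-180.0, -0.0, 50.8]
contact_force: [0.8, -0.0, -0.4]
finger_gap: 0.0005
```

Request:
{"op": "move_arm", "data": {
  "targets": [
    [1, [0.2, 0, 0], 0],
    [1, [0.2, 0, 0], 0],
    [1, [0.2, 0, 0], 0],
    [1, [0.2, 0, 0], 0],
    [1, [0.2, 0, 0], 0]
  ]
}}

```text
t: 12.92
tool_pos: [0.5022, 0.0409, 0.0185]
tool_rot: [-180.0, 0.0, 50.7]
contact_force: [-1.7, -1.6, -0.4]
finger_gap: 0.0003
```

```bash
python3 look.py a8 "(.523,.062)"
```

```text
side spot [0.5337 0.0776] 42 rms 0.0002 mean 0.0 ball [0.5179 0.0455] area 966 delta [-0.0159 -0.0321] 0.0358
12.9667 [0.5025 0.0413 0.0186] knob in tool 0.013 0.0092 knob->spot in tool 0.0349 -0.008 [ 0.1  -0.1  -0.11]
```

View pics/sidea8.png

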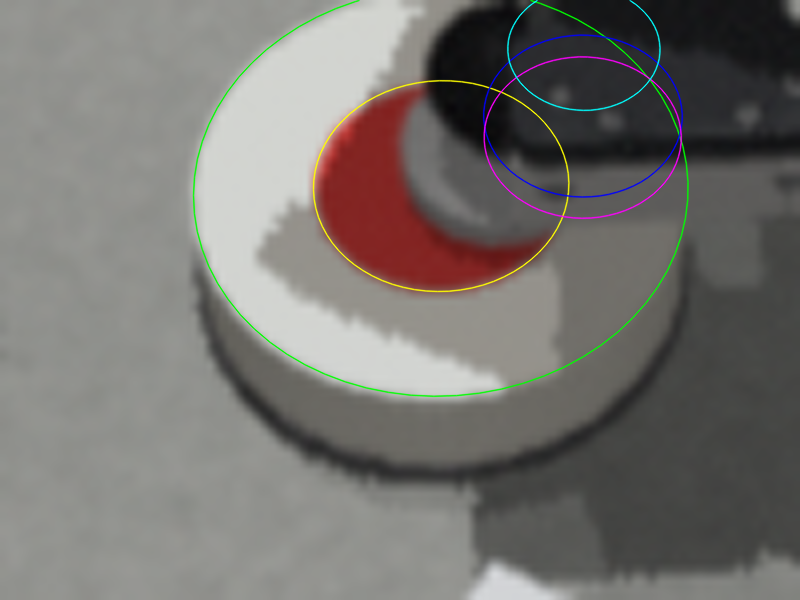

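Request:
{"op": "move_arm", "data": {
  "targets": [
    [1, [0.2, 0, 0], 0],
    [1, [0.2, 0, 0], 0],
    [1, [0.2, 0, 0], 0],
    [1, [0.2, 0, 0], 0],
    [1, [0.2, 0, 0], 0]
  ]
}}

```text
t: 13.38
tool_pos: [0.5088, 0.049, 0.0186]
tool_rot: [180.0, -0.0, 50.7]
contact_force: [-1.7, -1.1, -0.2]
finger_gap: 0.0005
```

Request:
{"op": "move_arm", "data": {
  "targets": [
    [1, [0.2, 0, 0], 0],
    [1, [0.1, 0, 0], 0],
    [1, [0, 0, 0], 0],
    [1, [0, 0, 0], 0]
  ]
}}

```text
t: 13.72
tool_pos: [0.5108, 0.0513, 0.0187]
tool_rot: [180.0, -0.0, 50.7]
contact_force: [-0.3, 0.7, -1.1]
finger_gap: 0.0006
```

Request:
{"op": "move_arm", "data": {
  "targets": [
    [1, [-0.3, 0, 0], 0],
    [1, [-0.6, 0, 0], 0],
    [1, [-1.0, 0, 0], 0],
    [1, [-1.0, 0, 0], 0],
    [1, [-1.0, 0, 0], 0]
  ]
}}

```text
t: 14.13
tool_pos: [0.4849, 0.0198, 0.0186]
tool_rot: [-180.0, 0.0, 50.7]
contact_force: [-0.6, 0.0, -0.4]
finger_gap: 0.0002
```

Request:
{"op": "move_arm", "data": {
  "targets": [
    [1, [0, 0, 0], 0],
    [1, [0, 0, 0], 0],
    [1, [0, 0, 0], 0]
  ]
}}

```text
t: 14.38
tool_pos: [0.4862, 0.021, 0.0188]
tool_rot: [180.0, -0.0, 50.7]
contact_force: [0.4, 0.3, -0.4]
finger_gap: 0.0005
```

```bash
python3 look.py a9 "(.533,.077)"
```

```text
side spot [0.534 0.077] 0 rms 0.0 mean 9.0 ball [0.532  0.0774] area 265 delta [-0.002   0.0004] 0.002
14.4333 [0.4863 0.0212 0.0188] knob in tool 0.0725 -0.0002 knob->spot in tool 0.0009 0.0018 [-0.19 -0.19 -0.23]
```

View pics/sidea9.png

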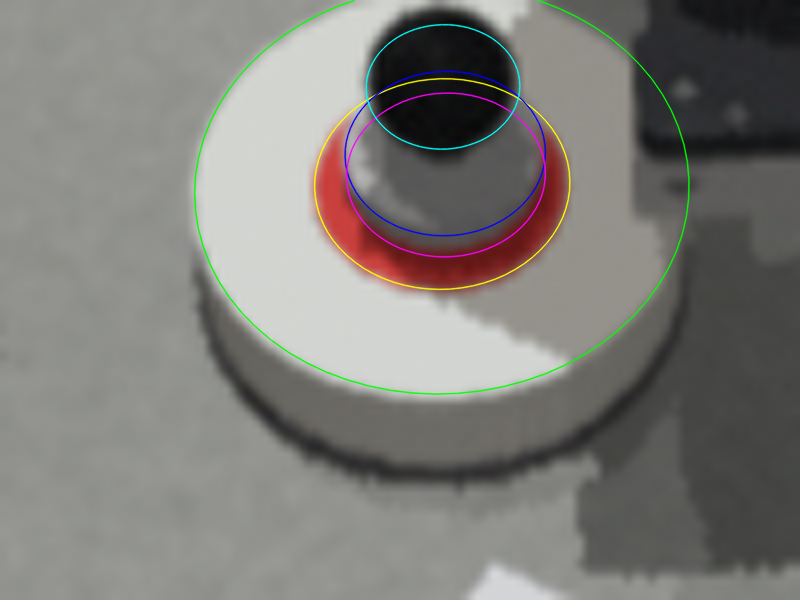

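Request:
{"op": "move_arm", "data": {
  "targets": [
    [1, [-1.5, 0, 0], 0],
    [1, [0, 0, -3], 0],
    [1, [0, 0, -3.5], 0],
    [1, [0, 0, -3.5], 0],
    [1, [0, 0, -3], 0]
  ]
}}

```text
t: 14.85
tool_pos: [0.4761, 0.0094, 0.1506]
tool_rot: [180.0, -0.0, 50.7]
contact_force: [0.7, 0.1, -0.1]
finger_gap: 0.0005
```

Request:
{"op": "move_arm", "data": {
  "targets": [
    [1, [-2.8, 2.3, 0], 0],
    [1, [-2.8, 2.3, 0], 0],
    [1, [-2.8, 2.3, 0], 0],
    [1, [-2.8, 2.3, 0], 0],
    [1, [-2.0, 2.3, 0], 0]
  ]
}}

```text
t: 15.27
tool_pos: [0.4805, -0.1684, 0.1487]
tool_rot: [180.0, 0.0, 50.6]
contact_force: [1.2, 0.4, -0.4]
finger_gap: 0.0006
```

Request:
{"op": "move_arm", "data": {
  "targets": [
    [1, [-2.8, 2.3, 0], 0],
    [1, [-2.0, 2.3, 0], 0],
    [1, [-2.0, 2.3, 0], 0],
    [1, [0, 0, 0], 0],
    [1, [0, 0, 0], 0]
  ]
}}

```text
t: 15.68
tool_pos: [0.4915, -0.2634, 0.1481]
tool_rot: [-180.0, 0.0, 50.6]
contact_force: [-0.5, 0.7, -0.4]
finger_gap: 0.0006
```

```bash
python3 - <<'E'
from h import *
ims=[]
for n in ["side","top"]:
    im=eyes.get_image(n); cv2.imwrite(f"pics/{n}end.png",im[:,:,::-1]); measure(n,im,tag="ove",b=(.533,.077),prior=(.5332,.0775)); ims.append(cv2.imread(f"pics/{n}ove.png"))
cv2.imwrite('pics/ce.png',cv2.resize(np.hstack(ims),(800,300)))
cv2.imwrite('pics/fe.png',cv2.resize(np.hstack([cv2.imread("pics/sideend.png"),cv2.imread("pics/topend.png")]),(800,300)))
E
```

```text
side spot [0.5332 0.0775] 0 rms 0.0 mean 9.0 ball [0.5322 0.0776] area 273 delta [-0.001   0.0001] 0.001
top spot [0.5332 0.0775] 0 rms 0.0 mean 9.0 ball [0.5329 0.076 ] area 201 delta [-0.0003 -0.0015] 0.0015
```

View pics/ce.png

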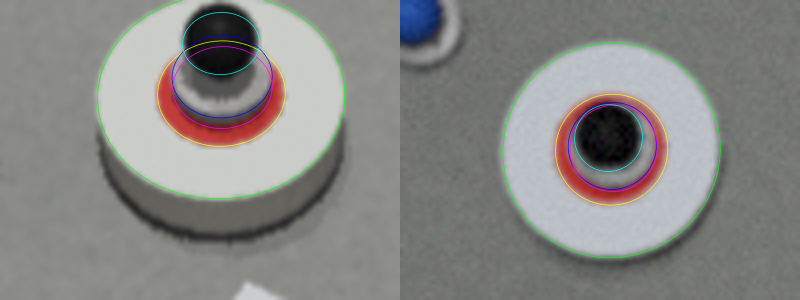

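View pics/fe.png

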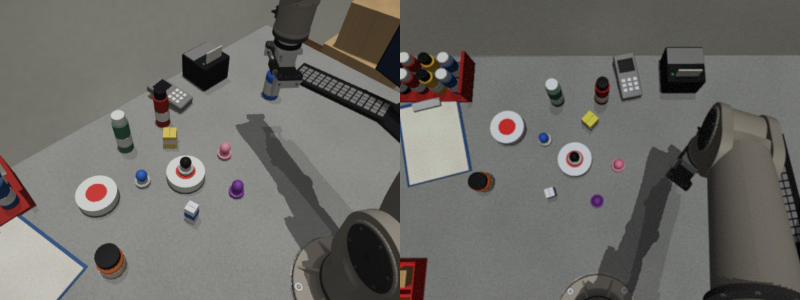

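```bash
python3 -c "
from rig import robot
print(robot.sense()['joint_velocities'].round(2)); print(robot.sign_off())"
```

```text
[-0.68 -0.42 -0.41  0.37 -0.04  0.09 -0.1 ]
the job is handed in; nothing more can be done
None
```

The knob now stands upright and untouched on the red spot, with red showing all round the flange, and I have handed the job in. The last pictures put its axis 1.0 mm (side camera) and 1.5 mm (top camera) off centre, against the 7.5 mm allowed. The spot could not be fitted afresh in those pictures because the knob stands on it, so both figures use the spot centre measured earlier.

- **What I did:** I touched the knob with the closed fingers three times and drew the finger fully away each time. The job was handed in at about 16 s.
- **What disagreed:** In the pictures the fingertips sat about 29 mm higher than the reported tool position. Because of that, the first touch met the ball instead of the flange. The knob leaned a few degrees, then stood back up in the same place. I measured the offset and lowered the fingers.
- **The other two taps:** These met the flange side and slid the knob upright, about 9.5 mm and then 18 mm.
- **Forces:** The force readings stayed near the sensor noise (2.5 N or less) whenever I read them, at the end of each move.
- **Other things on the counter:** They look unmoved in the final pictures. I judged that by eye and did not measure their positions again.

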